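# Scrape the mosaic chips off the chopping board

### The job

Loose mosaic chips have fallen on the chopping board: take the bamboo scraper block and sweep all five off the board into the steel crumb tray at its side, touching the chips with the scraper only. Then stand the scraper upright on the marble again, where it stood before, and leave the mortar, sugar bowl and saucer where they are.

Things in the scene. Friction and masses are not known exactly. Their poses are not given: they have to be found in the camera images.
- board: Fixed dark wooden chopping board, 200 (its x) x 220 (its y) x 40 mm high, its flat top 40 mm above the marble shelf. Origin: centre of its underside, on the marble.
- tray: Fixed open steel crumb tray, 220 (its x) x 90 (its y) x 32 mm high, walls and floor 3 mm, axes parallel to the board's. It lies against one of the board's two y sides (2 mm gap), on either the +y or the -y side. Origin: centre of its underside.
- case: Fixed closed flat plywood case, 220 (its x) x 90 (its y) x 26 mm high, with a 4 mm brass catch on its top (30 mm over the marble); it lies against the board's other y side, away from the tray. Origin: centre of its underside.
- scraper: Loose bamboo scraper block, 0.14 kg, standing upright on the marble: a foot 100 (its x) x 26 (its y) x 28 mm high, and on it a centred upright grip block 60 (x) x 20 (y) mm that reaches from 28 to 86 mm height. Grip it across the 20 mm. Origin: centre of its underside; z is up.
- chip0: Loose white glazed mosaic chip, 24 x 24 x 8 mm, 12 g, lying flat on the chopping board at the start. Origin: centre of its underside.
- chip1: Loose white glazed mosaic chip, 28 x 20 x 8 mm, 12 g, lying flat on the chopping board at the start. Origin: centre of its underside.
- chip2: Loose white glazed mosaic chip, 22 x 22 x 8 mm, 12 g, lying flat on the chopping board at the start. Origin: centre of its underside.
- chip3: Loose white glazed mosaic chip, 26 x 22 x 8 mm, 12 g, lying flat on the chopping board at the start. Origin: centre of its underside.
- chip4: Loose white glazed mosaic chip, 24 x 20 x 8 mm, 12 g, lying flat on the chopping board at the start. Origin: centre of its underside.
- mortar: Bystander: small open marble mortar, 92 mm across, 70 mm high, on the marble behind the board. Origin: centre of its underside.
- sugar_bowl: Bystander: round stainless steel sugar bowl, lid shut, 86 mm across, 80 mm high, on the other side of the work from the scraper. Origin: centre of its underside.
- saucer: Bystander: green melamine saucer, 124 mm across, 16 mm high, on the marble behind the board. Origin: centre of its underside.

How it is judged:
By the outcome, as a careful person would: the job done as asked, in the order asked, and still so for the second after the job is handed in, with the robot touching nothing.
It also fails if it takes over 64 s, if anything falls off the work surface, if the arm or the gripper's body presses on something with over 40 N, if the wrist force passes 120 N, or if a joint passes its speed limit or range.

### The arm

A 7-joint arm with a two-finger parallel gripper is mounted at the origin on the work surface. World frame = base frame: x ahead of the robot, y to its left, z up, the work surface at z = 0. Lengths are in m, angles in rad, forces in N, time in s.
With the tool pointing down it reaches from about 0.4 to 0.875 m from the base axis. Payload 19.3 kg.
Tool frame: the origin (TCP) lies on the centre line of the jaws, within the pads' length; the fingertips stand 14 mm ahead of it and the grasp point (between the pads) lies 5 mm behind it; z points along the fingers, y is the line along which they close (so a half turn about z gives the same grasp; the last joint's range is limited). The gripper opens to 85 mm and grips with 20 to 120 N. Pads are 22 mm wide; open, the fingers measure 114 mm over their backs; the gripper's body (76 mm by 85 mm) begins 54 mm behind the grasp point. The pads swing forward as they close: fully open they stand 13 mm farther back than shut.
Start: joints at [-1.196, 0.521, -0.036, 1.599, 0.021, 1.021, -0.113], TCP at [0.269, 0.564, 0.245] pointing down, gripper open.
Joint ranges: [-2.91, 2.91], [-0.3, 2.13], [-1.5, 1.42], [0.17, 2.43], [-1.26, 4.41], [0.16, 1.93], [-2.52, 2.52]. Speed limits (rad/s): [1.89, 1.89, 2.39, 2.39, 3.01, 3.01, 3.01].

### API

Orientations are given as [roll, pitch, yaw] about the fixed x, y, z axes, in that order (R = Rz(yaw) Ry(pitch) Rx(roll)).
In Python, from workcell import bot, grab_frame, regions_of gives the robot as it stands. The module is installed in compiled form; this text tells all that it offers.
- The arm moves only by the tool play_rows, never from a script. Its argument "plan" is a list of rows, each a list of 3 entries, a list of its own where there are three numbers: the shift along the tool's x, y, z in units of 2.5 cm (1.0 is 2.5 cm), then the turn, a rotation vector about the tool's x, y, z in units of 0.15 rad (1.0 is 0.15 rad), then the closure, from -1 (fully open) to 1 (shut). In form: [[[tx, ty, tz], [rx, ry, rz], jaw], ...]. A call has 1 to 20 rows; each row shifts and turns the commanded pose from where the row before left it, along the tool's axes as they then stand; what a row does not reach is not made up. A row lasts 1/8 s, in which the tool goes at most 62.5 mm and 10.7 degrees, less where a joint would pass 70% of its speed; a pose out of reach is approached as far as the arm can. A call with a number of a shift or a turn outside -1 to 1 is refused whole. A call with a gripper value outside its range is refused whole. The fingers move at their own pace and stop on an object; "newtons" is the grip in N (left out, the last holds). Time passes only in rows, so rows that do not move let the fingers close. It gives the time, the measured TCP pose, the force, the opening and the grip force at its end, in the units of the state.
- bot.observe(): the state, without advancing time (a new reading comes with each control period).
- grab_frame(name): name is "side" or "top" or "wrist"; returns a dict with "pixels" (400x640x3 uint8, red, green, blue), "depth" (400x640 float32, m along the optical axis (not along the pixel's ray), 0 where there is no reading), "camera_matrix" (3x3 intrinsics, pixels), "distortion" ([k1, k2, p1, p2, k3] as OpenCV has them; the pictures are not rectified), "R" (3x3) and "t" (3): a world point X has camera coordinates R X + t. Camera axes: x right, y down, z forward; pixel columns grow to the right and rows downward; lengths in m; the calibration is good to about 2 mm. A picture is of the moment at which its call begins.
- bot.job_done(): hands the job in; it is judged then, once.
Trained networks look in the newest picture that a camera, given by its name, has taken for a name from the list of things; names that differ only in an ending like _2 or _b are one class to them, and where a whole thing is asked for, a point or a joint stands for the part that bears it (a point fixed in the world has none). Each returns a list of dicts, best first, with "p" (0 to 1); they miss things now and then, are a little off and sometimes report something else, mostly with a low value. They report only what shows in the picture. A call takes as long as a camera call.
- regions_of(thing, camera): "mask" (400x640 bool, what is visible of it) and "box" ([left, top, right, bottom] in pixels, round what is visible of it).
The state is a dict: "clock": time; "qpos": joint angles; "qd": joint speeds; "joint_efforts": joint torques, N m; "position": TCP position; "tool_rot": TCP orientation; "force": force on the tool from outside, world axes, zero at the start; "moment": the same for the moment, N m; "grip_width": finger opening in m; "finger_force": force on a finger pad.
Only numpy, scipy, OpenCV 4.12 (cv2) and the standard library are available. Lean on these libraries where they do the work, as an engineer would, in place of code of your own. Each camera call takes 0.05 s, during which the arm holds its last target. There are 200 camera calls.

## Working session

There is one attempt and no reset: what is moved stays moved. The work goes in short steps, Python scripts to look and compute and a tool call to move; the robot and the scene stay as the last step left them, time stands still between calls to the robot, and variables do not carry over. Pictures are saved under pics/ and viewed, at most 10 in all, crops included, and the job is handed in when it is done.

Besides the shell and the picture viewer there is one more tool, called after ">>>" by a JSON object that holds its "api" and its "payload", one argument or row to a line. play_rows: Moves the arm, as the interface text tells. Its arguments: {"type":"object","properties":{"plan":{"type":"array"},"newtons":{"type":"number"}},"required":["plan"]}

```bash
mkdir -p pics; cat > h.py <<'E'
import numpy as np, cv2
from workcell import bot, grab_frame, regions_of
def cloud(f, mask=None):
    d=f["depth"]; m=(d>0) if mask is None else (mask&(d>0))
    v,u=np.nonzero(m)
    p=cv2.undistortPoints(np.stack([u,v],1).astype(np.float64)[:,None],f["camera_matrix"],np.array(f["distortion"]))[:,0]
    z=d[v,u].astype(float); c=np.column_stack([p*z[:,None],z])
    return (c-f["t"])@f["R"], u, v
def save(f,n): cv2.imwrite("pics/"+n,f["pixels"][:,:,::-1])
E
python3 - <<'E'
from h import *
s=bot.observe(); print({k:np.round(v,3).tolist() for k,v in s.items()})
for c in ["top","side"]:
    f=grab_frame(c); save(f,c+"0.png")
    print(c,np.round(-f["R"].T@f["t"],2))
    for n in "board tray case scraper chip0 chip1 chip2 chip3 chip4 mortar sugar_bowl saucer".split():
        for r in regions_of(n,c)[:6 if n=="chip0" else 2]:
            P,u,v=cloud(f,r["mask"])
            if len(P)<5: continue
            zt=np.percentile(P[:,2],90); T=P[P[:,2]>zt-.006]
            rect=cv2.minAreaRect((T[:,:2]*1000).astype(np.float32))
            print(n,round(r["p"],2),np.round(r["box"]).tolist(),"zt",round(zt,4),"rect",np.round(rect[0],1),np.round(rect[1],1),round(rect[2],1))
E
```

```text
{'clock': 0.0, 'qpos': [-1.196, 0.522, -0.036, 1.6, 0.021, 1.021, -0.113], 'qd': [0.001, -0.001, -0.001, -0.002, 0.001, -0.002, 0.001], 'joint_efforts': [0.003, -92.71, 1.981, -36.992, 0.018, 0.008, -0.0], 'position': [0.269, 0.564, 0.245], 'tool_rot': [-3.141, 0.0, 2.697], 'force': [0.193, -0.44, 0.042], 'moment': [0.01, 0.058, 0.01], 'finger_force': 0.0, 'grip_width': 0.085}
top [ 0.49 -0.01  1.07]
board 0.72 [290.0, 166.0, 384.0, 259.0] zt 0.0423 rect [574.9 -51.4] [218.6 199.6] 74.6
tray 0.88 [363.0, 185.0, 415.0, 272.0] zt 0.0289 rect [ 533.6 -200.9] [ 95.3 220.5] 74.7
tray 0.32 [437.0, 231.0, 474.0, 265.0] zt 0.067 rect [ 475.6 -378.2] [75.  73.1] 23.3
case 0.64 [257.0, 156.0, 311.0, 239.0] zt 0.0285 rect [617.2 100.4] [ 89.8 219.7] 74.7
scraper 0.67 [174.0, 213.0, 190.0, 254.0] zt 0.0865 rect [508.7 381.8] [56.9 18.7] 6.7
chip0 0.56 [315.0, 214.0, 322.0, 226.0] zt 0.0501 rect [555.7   2.7] [22.5 22.2] 0.7
chip0 0.52 [342.0, 226.0, 354.0, 237.0] zt 0.0506 rect [518.  -76.2] [25.2 21.9] 19.0
chip0 0.38 [356.0, 192.0, 362.0, 201.0] zt 0.0505 rect [ 619.8 -110.1] [16.7 20. ] 75.3

[... 2108 characters left out ...]
3 0.65 [289.0, 239.0, 302.0, 246.0] zt 0.0507 rect [517.1 -81.7] [24.6 22.5] 21.7
chip3 0.62 [294.0, 212.0, 307.0, 222.0] zt 0.0502 rect [554.5  -3.8] [23.6 22.9] 25.8
chip4 0.65 [289.0, 239.0, 302.0, 246.0] zt 0.0507 rect [517.1 -81.7] [24.6 22.5] 21.7
chip4 0.62 [294.0, 212.0, 307.0, 222.0] zt 0.0502 rect [554.5  -3.8] [23.6 22.9] 25.8
mortar 0.66 [371.0, 226.0, 408.0, 271.0] zt 0.0706 rect [ 732.3 -189.3] [90.9 86.2] 67.2
sugar_bowl 0.8 [297.0, 338.0, 336.0, 378.0] zt 0.0672 rect [ 476.7 -380.9] [73.8 71.3] 41.2
sugar_bowl 0.71 [291.0, 240.0, 301.0, 242.0] zt 0.0505 rect [517.  -81.9] [24.7 22.1] 17.7
saucer 0.76 [359.0, 191.0, 403.0, 224.0] zt 0.0147 rect [785.  -21.4] [119.4 116.8] 24.2
```

View pics/top0.png

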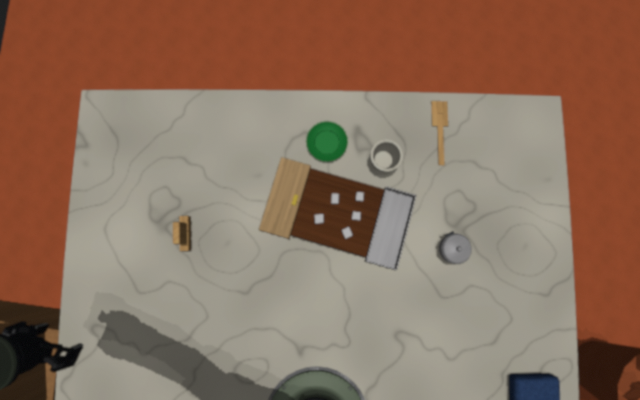

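View pics/side0.png

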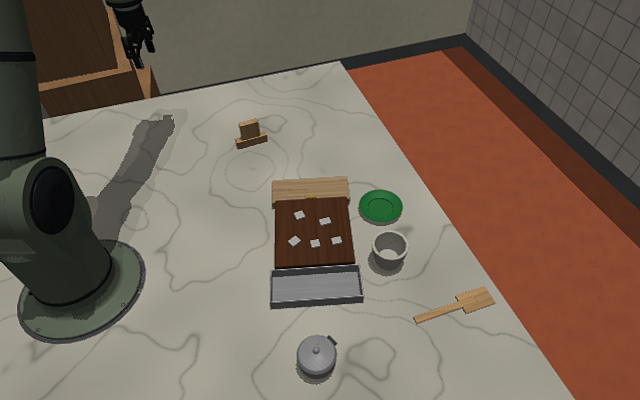

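The top view shows chips at about (319,218), (335,198), (360,196), (356,215) and (347,232). The tray is on the right at (390,228), the case on the left and the scraper at (182,233). The side view agrees, and it also shows a spatula, which I'll avoid. I'm moving above the scraper now.

>>> {"api": "play_rows", "payload": {
  "plan": [
    [[-0.98, -0.21, 0.08], [0, 0, 0], -1],
    [[-0.98, -0.21, 0.08], [0, 0, 0], -1],
    [[-0.98, -0.21, 0.08], [0, 0, 0], -1],
    [[-0.98, -0.21, 0.08], [0, 0, 0], -1],
    [[-0.98, -0.21, 0.08], [0, 0, 0], -1],
    [[-0.98, -0.21, 0.08], [0, 0, 0], -1],
    [[-0.98, -0.21, 0.08], [0, 0, 0], -1],
    [[-0.98, -0.21, 0.08], [0, 0, 0], -1],
    [[-0.98, -0.21, 0.08], [0, 0, 0], -1],
    [[-0.98, -0.21, 0.08], [0, 0, 0], -1],
    [[-0.98, -0.21, 0.08], [0, 0, 0], -1],
    [[-0.98, -0.21, 0.08], [0, 0, 0], -1],
    [[0, 0, 0], [0, 0, -0.95], -1],
    [[0, 0, 0], [0, 0, -0.95], -1],
    [[0, 0, 0], [0, 0, -0.95], -1],
    [[0, 0, 0], [0, 0, -0.95], -1],
    [[0, 0, 0], [0, 0, 0], -1]
  ],
  "newtons": 60
}}

```text
clock: 3.42
position: [0.5073, 0.3807, 0.2213]
tool_rot: [3.141, -0.0, -3.017]
force: [-0.3, -0.3, 0.1]
grip_width: 0.0855
finger_force: 0.0
```

```bash
cat >> h.py <<'E'
def rect(T):
    (c,(a,b),th)=cv2.minAreaRect((T[:,:2]*1000).astype(np.float32))
    if a<b: a,b,th=b,a,th+90
    th=(th+90)%180-90
    return np.round([*c,a,b,th],1)
def tool(target, yaw=None):
    "shift in tool units from the measured pose to a world target, turn in units to yaw (deg)"
    s=bot.observe(); R=cv2.Rodrigues(np.zeros(3))[0]
    from scipy.spatial.transform import Rotation as Ro
    R=Ro.from_euler("xyz",s["tool_rot"]).as_matrix()
    print("pos",np.round(s["position"],4),"rot deg",np.round(np.degrees(s["tool_rot"]),2),"clock",round(s["clock"],2))
    print("shift units",np.round(R.T@(np.array(target)-s["position"])/.025,2))
    if yaw is not None: print("rz units",np.round(-np.radians((yaw-np.degrees(s["tool_rot"][2])+180)%360-180)/.15,2))
E
python3 - <<'E'
from h import *
f=grab_frame("wrist"); save(f,"w0.png")
for r in regions_of("scraper","wrist")[:2]:
    P,u,v=cloud(f,r["mask"]); print(r["p"],r["box"],len(P))
    for lo,hi in [(.078,.095),(.02,.036)]:
        T=P[(P[:,2]>lo)&(P[:,2]<hi)]
        if len(T)>9: print(lo,len(T),np.median(T[:,2]).round(4),rect(T),T[:,:2].mean(0).round(4))
f=grab_frame("top")
for r in regions_of("scraper","top")[:1]:
    P,u,v=cloud(f,r["mask"])
    for lo,hi in [(.078,.095),(.02,.036)]:
        T=P[(P[:,2]>lo)&(P[:,2]<hi)]
        if len(T)>9: print("top",lo,len(T),rect(T),T[:,:2].mean(0).round(4))
tool([.508,.381,.22],187)
E
```

```text
0.79 [300.3, 122.9, 333.1, 222.8] 2622
0.078 1632 0.0854 [510.6 383.4  60.   20.    3.9] [0.5089 0.3831]
0.02 815 0.0274 [510.  383.2  99.9  26.    3.8] [0.4812 0.3792]
top 0.078 97 [509.1 379.9  56.4  19.2  -1.1] [0.5002 0.3782]
top 0.02 198 [508.2 382.7  99.2  26.3   3.9] [0.5084 0.3787]
pos [0.5072 0.3808 0.2213] rot deg [-180.      0.   -172.97] clock 3.62
shift units [-0.03  0.    0.05]
rz units 0.0
```

View pics/w0.png

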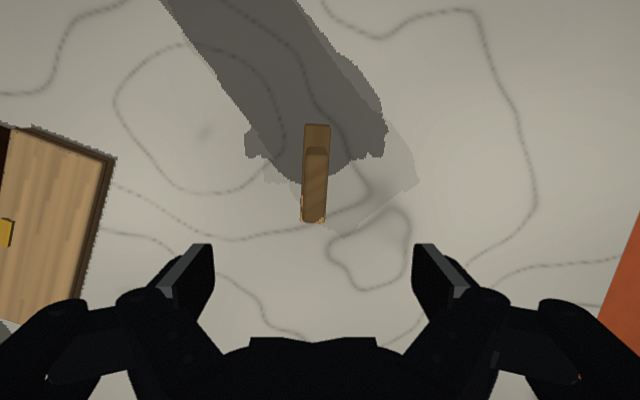

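The wrist view shows the scraper clearly, at about (315,172). It measures 60x20 and 100x26 mm, yaw 3.9°, centred near (0.5097, 0.383). Next I descend and grip it.

>>> {"api": "play_rows", "payload": {
  "plan": [
    [[0, 0, 0], [0, 0, 0.37], -1],
    [[-0.1, 0.08, 0], [0, 0, 0], -1],
    [[0, 0, 0.9], [0, 0, 0], -1],
    [[0, 0, 0.9], [0, 0, 0], -1],
    [[0, 0, 0.9], [0, 0, 0], -1],
    [[0, 0, 0.9], [0, 0, 0], -1],
    [[0, 0, 0.9], [0, 0, 0], -1],
    [[0, 0, 0.7], [0, 0, 0], -1],
    [[0, 0, 0.6], [0, 0, 0], -1],
    [[0, 0, 0.57], [0, 0, 0], -1],
    [[0, 0, 0], [0, 0, 0], -1],
    [[0, 0, 0], [0, 0, 0], 1],
    [[0, 0, 0], [0, 0, 0], 1],
    [[0, 0, 0], [0, 0, 0], 1],
    [[0, 0, 0], [0, 0, 0], 1],
    [[0, 0, 0], [0, 0, 0], 1],
    [[0, 0, 0], [0, 0, 0], 1],
    [[0, 0, 0], [0, 0, 0], 1]
  ],
  "newtons": 60
}}

```text
clock: 5.88
position: [0.5098, 0.383, 0.0625]
tool_rot: [3.141, 0.0, -3.072]
force: [-0.7, -1.7, 5.6]
grip_width: 0.0199
finger_force: 59.5
```

>>> {"api": "play_rows", "payload": {
  "plan": [
    [[0, 0, -0.5], [0, 0, 0], 1],
    [[0, 0, -0.9], [0, 0, 0], 1],
    [[0, 0, -0.9], [0, 0, 0], 1],
    [[0, 0, -0.9], [0, 0, 0], 1],
    [[0, 0, -0.9], [0, 0, 0], 1],
    [[0, 0, -0.9], [0, 0, 0], 1],
    [[0, 0, -0.5], [0, 0, 0], 1],
    [[0, 0, 0], [0, 0, 0.75], 1],
    [[0, 0, 0], [0, 0, 0.75], 1],
    [[0, 0, 0], [0, 0, 0.75], 1],
    [[0, 0, 0], [0, 0, 0], 1]
  ]
}}

```text
clock: 7.25
position: [0.5094, 0.383, 0.1995]
tool_rot: [-3.141, -0.0, 2.875]
force: [-0.2, 0.6, -1.6]
grip_width: 0.0195
finger_force: 58.7
```

```bash
python3 - <<'E'
from h import *
tool([.637,.023,.20],164.7)
tool([.600,.10,.20],164.7)
E
```

```text
pos [0.5094 0.383  0.1995] rot deg [-179.97   -0.    164.7 ] clock 7.25
shift units [ -8.72 -12.54  -0.02]
rz units -0.0
pos [0.5094 0.383  0.1995] rot deg [-179.97   -0.    164.7 ] clock 7.25
shift units [-6.48 -9.96 -0.02]
rz units -0.0
```

>>> {"api": "play_rows", "payload": {
  "plan": [
    [[-0.67, -0.965, 0], [0, 0, 0], 1],
    [[-0.67, -0.965, 0], [0, 0, 0], 1],
    [[-0.67, -0.965, 0], [0, 0, 0], 1],
    [[-0.67, -0.965, 0], [0, 0, 0], 1],
    [[-0.67, -0.965, 0], [0, 0, 0], 1],
    [[-0.67, -0.965, 0], [0, 0, 0], 1],
    [[-0.67, -0.965, 0], [0, 0, 0], 1],
    [[-0.67, -0.965, 0], [0, 0, 0], 1],
    [[-0.67, -0.965, 0], [0, 0, 0], 1],
    [[-0.67, -0.965, 0], [0, 0, 0], 1],
    [[-0.67, -0.965, 0], [0, 0, 0], 1],
    [[-0.67, -0.965, 0], [0, 0, 0], 1],
    [[-0.67, -0.965, 0], [0, 0, 0], 1],
    [[0, 0, 0], [0, 0, 0], 1],
    [[0, 0, 0], [0, 0, 0], 1]
  ]
}}

```text
clock: 9.12
position: [0.6364, 0.0235, 0.1994]
tool_rot: [3.141, -0.0, 2.876]
force: [-0.7, -0.1, -1.7]
grip_width: 0.0193
finger_force: 58.8
```

```bash
python3 - <<'E'
from h import *
f=grab_frame("wrist"); save(f,"w1.png")
P,u,v=cloud(f)
B=P[(P[:,2]>.034)&(P[:,2]<.045)&(P[:,0]>.4)&(P[:,0]<.75)&(P[:,1]<.09)&(P[:,1]>-.2)]
print("board",len(B),np.median(B[:,2]),rect(B))
S=P[(P[:,2]>.125)&(P[:,2]<.145)]
print("scraper bottom z lo pts",len(S))
for n in ["board","scraper"]:
    for r in regions_of(n,"wrist")[:1]:
        Q,_,_=cloud(f,r["mask"]); print(n,r["p"],rect(Q),np.percentile(Q[:,2],[2,50,98]).round(4))
for cam in ["top","side","wrist"]:
    g=f if cam=="wrist" else grab_frame(cam)
    P,u,v=cloud(g); px=g["pixels"].astype(int)[v,u]
    m=np.zeros((400,640),np.uint8)
    k=(P[:,2]>.035)&(P[:,2]<.056)&(px.min(1)>110)&(abs(P[:,0]-.575)<.13)&(abs(P[:,1]+.053)<.13)
    m[v[k],u[k]]=1
    nl,lab=cv2.connectedComponents(m)
    e=np.array([[.9646,-.2639],[.2639,.9646]])
    print(cam,g["t"].shape)
    for i in range(1,nl):
        if (lab==i).sum()<25: continue
        T,_,_=cloud(g,lab==i)
        c=rect(T); b=e@(c[:2]-[575,-53]); q=(T[:,:2]*1000-[575,-53])@e.T
        print(c,"board",b.round(1),"ext",q.min(0).round(),q.max(0).round(),"z",np.median(T[:,2]).round(4))
tool([.637,.023,.20],164.7)
E
```

```text
board 49792 0.039471894799997465 [620.6 -64.  293.3 220.  -15.4]
scraper bottom z lo pts 42
board 0.9 [570.1 -52.3 224.5 209.1  74.8] [0.0378 0.0395 0.041 ]
scraper 0.96 [638.7  28.8 100.9  55.6 -20.6] [0.1586 0.2215 0.2235]
top (3,)
[ 6.186e+02 -1.126e+02  2.280e+01  2.100e+01  5.000e-01] board [ 57.8 -46. ] ext [ 45. -58.] [ 71. -34.] z 0.0473
[ 565.4 -102.9   23.4   22.4   89. ] board [  3.9 -50.7] ext [ -9. -64.] [ 14. -39.] z 0.0478
side (3,)
[612.  -47.8  27.8  14.8  -2.2] board [34.3 14.8] ext [20.  5.] [47. 24.] z 0.0485
[516.5 -77.8  27.6  26.8 -67.4] board [-49.9 -39.4] ext [-64. -58.] [-34. -26.] z 0.0481
[ 618.5 -113.5   23.3   22.    -9. ] board [ 57.9 -46.9] ext [ 45. -59.] [ 70. -37.] z 0.0481
[ 564.4 -104.2   24.2   21.7   82.1] board [  3.3 -52.2] ext [ -9. -65.] [ 14. -42.] z 0.0484
wrist (3,)
[518.3 -78.9  27.9  25.5  22.8] board [-47.9 -39.9] ext [-64. -58.] [-32. -22.] z 0.0474
[ 5.561e+02  1.000e-01  2.510e+01  2.370e+01 -8.500e+01] board [-32.2  46.2] ext [-47.  32.] [-17.  62.] z 0.0474
[ 565.7 -105.1   27.7   22.9   83.6] board [  4.8 -52.7] ext [ -8. -67.] [ 17. -38.] z 0.0473
[613.  -44.4  28.4  22.3  -0.7] board [34.4 18.3] ext [19.  5.] [50. 32.] z 0.0476
[ 619.8 -114.2   25.    23.8   85.3] board [ 59.4 -47.2] ext [ 46. -61.] [ 73. -34.] z 0.0476
[ 663.7 -104.4  138.2    1.4   74.6] board [ 99.1 -26.2] ext [ 98. -95.] [100.  43.] z 0.0388
pos [0.6364 0.0236 0.1996] rot deg [179.99  -0.   164.73] clock 9.38
shift units [-0.03 -0.02 -0.02]
rz units 0.0
```

View pics/w1.png

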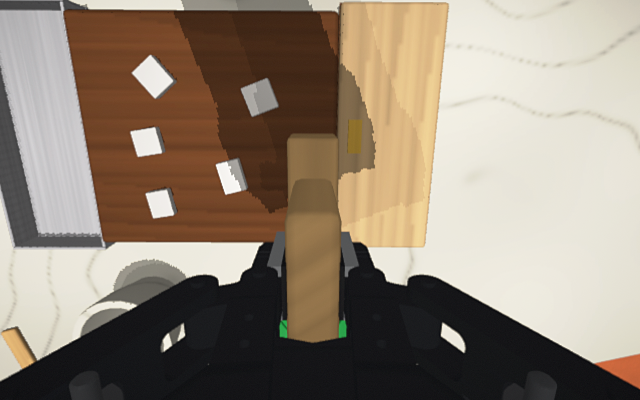

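The wrist view shows five chips at about (152,76), (259,97), (147,141), (231,176) and (160,203), and the scraper held upright over the board's case-side edge. Lane B (board x = 36) takes three chips first.

>>> {"api": "play_rows", "payload": {
  "plan": [
    [[0.1, 0, 0.7], [0, 0, 0], 1],
    [[0, 0, 0.8], [0, 0, 0], 1],
    [[0, 0, 0.8], [0, 0, 0], 1],
    [[0, 0, 0.7], [0, 0, 0], 1],
    [[0, 0, 0.5], [0, 0, 0], 1],
    [[0, 0, 0.33], [0, 0, 0], 1],
    [[0, 0, 0], [0, 0, 0], 1]
  ]
}}

```text
clock: 10.25
position: [0.6341, 0.0235, 0.1036]
tool_rot: [-3.141, -0.0, 2.874]
force: [0.7, -0.2, -2.0]
grip_width: 0.0193
finger_force: 59.1
```

>>> {"api": "play_rows", "payload": {
  "plan": [
    [[0, -0.4, 0], [0, 0, 0], 1],
    [[0, -0.4, 0], [0, 0, 0], 1],
    [[0, -0.4, 0], [0, 0, 0], 1],
    [[0, -0.4, 0], [0, 0, 0], 1],
    [[0, -0.4, 0], [0, 0, 0], 1],
    [[0, -0.4, 0], [0, 0, 0], 1],
    [[0, -0.4, 0], [0, 0, 0], 1],
    [[0, -0.4, 0], [0, 0, 0], 1],
    [[0, -0.4, 0], [0, 0, 0], 1],
    [[0, -0.4, 0], [0, 0, 0], 1],
    [[0, -0.4, 0], [0, 0, 0], 1],
    [[0, -0.4, 0], [0, 0, 0], 1],
    [[0, -0.4, 0], [0, 0, 0], 1],
    [[0, -0.4, 0], [0, 0, 0], 1],
    [[0, 0, 0], [0, 0, 0], 1]
  ]
}}

```text
clock: 12.12
position: [0.5969, -0.1125, 0.1038]
tool_rot: [-3.141, 0.0, 2.873]
force: [-0.0, 0.6, -2.3]
grip_width: 0.0193
finger_force: 58.9
```

>>> {"api": "play_rows", "payload": {
  "plan": [
    [[0, -0.3, 0], [0, 0, 0], 1],
    [[0, -0.3, 0], [0, 0, 0], 1],
    [[0, -0.3, 0], [0, 0, 0], 1],
    [[0, -0.3, 0], [0, 0, 0], 1],
    [[0, -0.3, 0], [0, 0, 0], 1],
    [[0, -0.3, 0], [0, 0, 0], 1],
    [[0, -0.3, 0], [0, 0, 0], 1],
    [[0, -0.3, 0], [0, 0, 0], 1],
    [[0, -0.3, 0], [0, 0, 0], 1],
    [[0, 0, 0], [0, 0, 0], 1],
    [[0, 0, 0], [0, 0, 0], 1],
    [[0, 0, 0], [0, 0, 0], 1]
  ]
}}

```text
clock: 13.62
position: [0.5794, -0.1762, 0.1038]
tool_rot: [3.141, 0.0, 2.874]
force: [-0.8, -0.4, -2.3]
grip_width: 0.0197
finger_force: 58.9
```

```bash
python3 - <<'E'
from h import *
f=grab_frame("side"); cv2.imwrite("pics/s1.png",cv2.resize(f["pixels"][150:350,220:460,::-1],None,fx=3,fy=3))
tool([.634,.0235,.16],164.7)
E
```

```text
pos [ 0.5793 -0.1762  0.1038] rot deg [179.99   0.   164.68] clock 13.68
shift units [ 0.    8.28 -2.25]
rz units -0.0
```

View pics/s1.png

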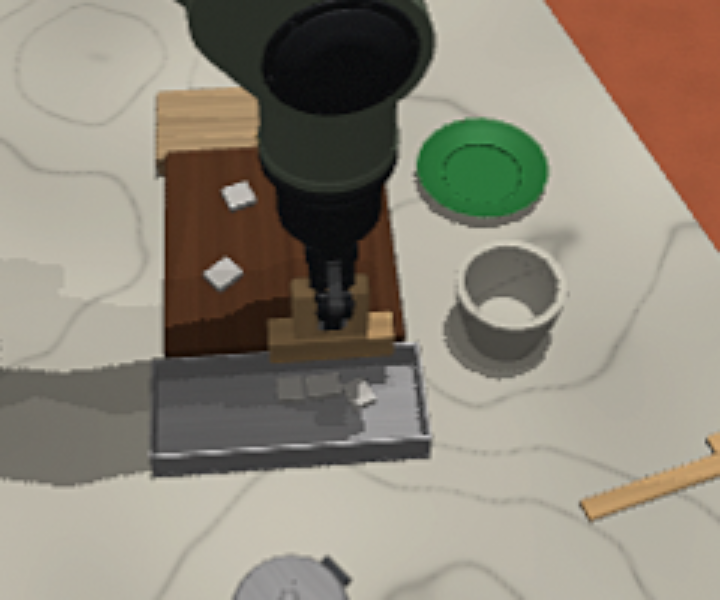

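Three chips are in the tray, near (290,386), (322,385) and (363,393) in the crop, and two are left on the board at (238,194) and (223,273). I lift the scraper, go back, and set it down for lane A.

>>> {"api": "play_rows", "payload": {
  "plan": [
    [[0, 0, -0.8], [0, 0, 0], 1],
    [[0, 0, -0.8], [0, 0, 0], 1],
    [[0, 0, -0.8], [0, 0, 0], 1],
    [[0.31, 0.84, 0], [0, 0, 0], 1],
    [[0.31, 0.84, 0], [0, 0, 0], 1],
    [[0.31, 0.84, 0], [0, 0, 0], 1],
    [[0.31, 0.84, 0], [0, 0, 0], 1],
    [[0.31, 0.84, 0], [0, 0, 0], 1],
    [[0.31, 0.84, 0], [0, 0, 0], 1],
    [[0.31, 0.84, 0], [0, 0, 0], 1],
    [[0.31, 0.84, 0], [0, 0, 0], 1],
    [[0.31, 0.84, 0], [0, 0, 0], 1],
    [[0.31, 0.84, 0], [0, 0, 0], 1],
    [[0, 0, 0], [0, 0, 0], 1],
    [[0, 0, 0.8], [0, 0, 0], 1],
    [[0, 0, 0.8], [0, 0, 0], 1],
    [[0, 0, 0.5], [0, 0, 0], 1],
    [[0, 0, 0.3], [0, 0, 0], 1],
    [[0, 0, 0], [0, 0, 0], 1]
  ]
}}

```text
clock: 16.05
position: [0.5599, 0.0464, 0.1036]
tool_rot: [-3.141, -0.0, 2.874]
force: [-0.2, -0.1, -1.8]
grip_width: 0.0194
finger_force: 59.1
```

>>> {"api": "play_rows", "payload": {
  "plan": [
    [[0, -0.4, 0], [0, 0, 0], 1],
    [[0, -0.4, 0], [0, 0, 0], 1],
    [[0, -0.4, 0], [0, 0, 0], 1],
    [[0, -0.4, 0], [0, 0, 0], 1],
    [[0, -0.4, 0], [0, 0, 0], 1],
    [[0, -0.4, 0], [0, 0, 0], 1],
    [[0, -0.4, 0], [0, 0, 0], 1],
    [[0, -0.4, 0], [0, 0, 0], 1],
    [[0, -0.4, 0], [0, 0, 0], 1],
    [[0, -0.4, 0], [0, 0, 0], 1],
    [[0, -0.4, 0], [0, 0, 0], 1],
    [[0, -0.4, 0], [0, 0, 0], 1],
    [[0, -0.4, 0], [0, 0, 0], 1],
    [[0, -0.4, 0], [0, 0, 0], 1],
    [[0, 0, 0], [0, 0, 0], 1]
  ]
}}

```text
clock: 17.92
position: [0.5228, -0.0894, 0.1038]
tool_rot: [-3.141, -0.0, 2.873]
force: [-0.3, 0.3, -1.9]
grip_width: 0.0192
finger_force: 59.0
```

>>> {"api": "play_rows", "payload": {
  "plan": [
    [[0, -0.3, 0], [0, 0, 0], 1],
    [[0, -0.3, 0], [0, 0, 0], 1],
    [[0, -0.3, 0], [0, 0, 0], 1],
    [[0, -0.3, 0], [0, 0, 0], 1],
    [[0, -0.3, 0], [0, 0, 0], 1],
    [[0, -0.3, 0], [0, 0, 0], 1],
    [[0, -0.3, 0], [0, 0, 0], 1],
    [[0, -0.3, 0], [0, 0, 0], 1],
    [[0, -0.3, 0], [0, 0, 0], 1],
    [[0, -0.1, 0], [0, 0, 0], 1],
    [[0, 0, 0], [0, 0, 0], 1],
    [[0, 0, 0], [0, 0, 0], 1],
    [[0, 0, -0.8], [0, 0, 0], 1],
    [[0, 0, -0.8], [0, 0, 0], 1],
    [[0, 0, -0.8], [0, 0, 0], 1],
    [[0, 0, -0.8], [0, 0, 0], 1],
    [[0, 0, -0.6], [0, 0, 0], 1],
    [[0, 0, 0], [0, 0, 0], 1]
  ]
}}

```text
clock: 20.18
position: [0.5049, -0.156, 0.1995]
tool_rot: [3.142, 0.002, 2.874]
force: [-0.7, 0.1, -1.9]
grip_width: 0.0193
finger_force: 58.9
```

```bash
python3 - <<'E'
from h import *
f=grab_frame("side"); cv2.imwrite("pics/s2.png",cv2.resize(f["pixels"][150:350,220:460,::-1],None,fx=3,fy=3))
tool([.5098,.383,.20],183.98)
E
```

```text
pos [ 0.5045 -0.156   0.1987] rot deg [-1.8000e+02  2.0000e-02  1.6467e+02] clock 20.23
shift units [ 5.5  20.85 -0.05]
rz units -2.25
```

View pics/s2.png

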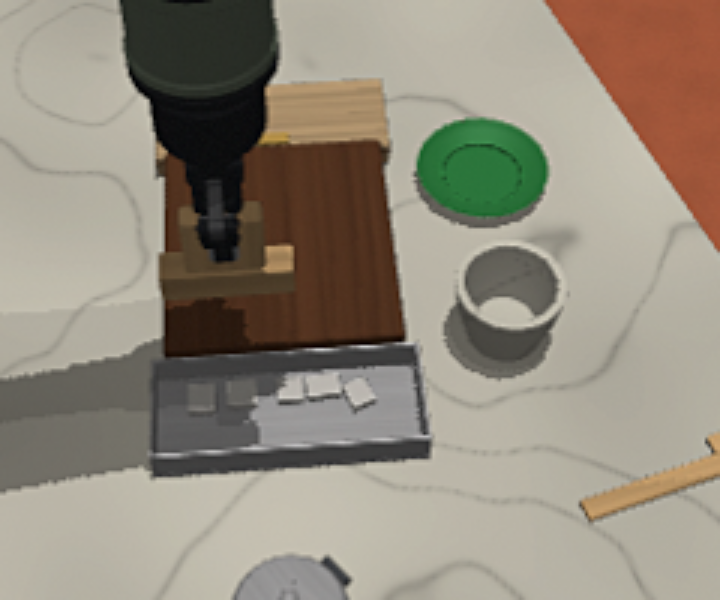

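All five chips are in the tray, at about (202,397), (241,392), (290,390), (322,385) and (358,392). I'm taking the scraper back.

>>> {"api": "play_rows", "payload": {
  "plan": [
    [[0.26, 0.98, 0], [0, 0, 0], 1],
    [[0.26, 0.98, 0], [0, 0, 0], 1],
    [[0.26, 0.98, 0], [0, 0, 0], 1],
    [[0.26, 0.98, 0], [0, 0, 0], 1],
    [[0.26, 0.98, 0], [0, 0, 0], 1],
    [[0.26, 0.98, 0], [0, 0, 0], 1],
    [[0.26, 0.98, 0], [0, 0, 0], 1],
    [[0.26, 0.98, 0], [0, 0, 0], 1],
    [[0.26, 0.98, 0], [0, 0, 0], 1],
    [[0.26, 0.98, 0], [0, 0, 0], 1],
    [[0.26, 0.98, 0], [0, 0, 0], 1],
    [[0.26, 0.98, 0], [0, 0, 0], 1],
    [[0.26, 0.98, 0], [0, 0, 0], 1],
    [[0.26, 0.98, 0], [0, 0, 0], 1],
    [[0.26, 0.98, 0], [0, 0, 0], 1],
    [[0.26, 0.98, 0], [0, 0, 0], 1],
    [[0.26, 0.98, 0], [0, 0, 0], 1],
    [[0.26, 0.98, 0], [0, 0, 0], 1],
    [[0.26, 0.98, 0], [0, 0, 0], 1],
    [[0.26, 0.98, 0], [0, 0, 0], 1]
  ]
}}

```text
clock: 22.72
position: [0.5087, 0.3523, 0.1985]
tool_rot: [-3.141, -0.0, 2.874]
force: [0.6, -0.6, -2.0]
grip_width: 0.0193
finger_force: 59.0
```

>>> {"api": "play_rows", "payload": {
  "plan": [
    [[0.3, 0.6, 0], [0, 0, 0], 1],
    [[0, 0.6, 0], [0, 0, 0], 1],
    [[0, 0, 0], [0, 0, -0.75], 1],
    [[0, 0, 0], [0, 0, -0.75], 1],
    [[0, 0, 0], [0, 0, -0.75], 1],
    [[0, 0, 0], [0, 0, 0], 1],
    [[0, 0, 0], [0, 0, 0], 1]
  ]
}}

```text
clock: 23.6
position: [0.5098, 0.3817, 0.1988]
tool_rot: [-3.141, 0.0, -3.075]
force: [1.0, -0.3, -1.4]
grip_width: 0.0192
finger_force: 59.1
```

```bash
python3 - <<'E'
from h import *
tool([.5098,.383,.063],183.98)
E
```

```text
pos [0.5098 0.3817 0.1988] rot deg [-179.99    0.   -176.18] clock 23.6
shift units [-0.    0.05  5.43]
rz units -0.02
```

>>> {"api": "play_rows", "payload": {
  "plan": [
    [[0, 0.05, 0.9], [0, 0, 0], 1],
    [[0, 0, 0.9], [0, 0, 0], 1],
    [[0, 0, 0.9], [0, 0, 0], 1],
    [[0, 0, 0.9], [0, 0, 0], 1],
    [[0, 0, 0.7], [0, 0, 0], 1],
    [[0, 0, 0.5], [0, 0, 0], 1],
    [[0, 0, 0.3], [0, 0, 0], 1],
    [[0, 0, 0.2], [0, 0, 0], 1],
    [[0, 0, 0.1], [0, 0, 0], 1],
    [[0, 0, 0], [0, 0, 0], 1],
    [[0, 0, 0], [0, 0, 0], 1]
  ]
}}

```text
clock: 24.98
position: [0.5096, 0.3831, 0.0641]
tool_rot: [3.141, 0.0, -3.072]
force: [-0.7, 0.3, -2.2]
grip_width: 0.0193
finger_force: 59.1
```

>>> {"api": "play_rows", "payload": {
  "plan": [
    [[0, 0, 0.04], [0, 0, 0], 1],
    [[0, 0, 0.03], [0, 0, 0], 1],
    [[0, 0, 0], [0, 0, 0], 1]
  ]
}}

```text
clock: 25.35
position: [0.5095, 0.3831, 0.0625]
tool_rot: [3.142, 0.0, -3.072]
force: [-2.3, -1.1, 4.9]
grip_width: 0.0193
finger_force: 60.1
```

Contact with the marble shows in the force, as it did at the grasp. I release and withdraw.

>>> {"api": "play_rows", "payload": {
  "plan": [
    [[0, 0, 0], [0, 0, 0], 0.3],
    [[0, 0, 0], [0, 0, 0], 0],
    [[0, 0, 0], [0, 0, 0], -0.5],
    [[0, 0, 0], [0, 0, 0], -1],
    [[0, 0, 0], [0, 0, 0], -1],
    [[0, 0, 0], [0, 0, 0], -1],
    [[0, 0, 0], [0, 0, 0], -1],
    [[0, 0, 0], [0, 0, 0], -1],
    [[0, 0, -0.5], [0, 0, 0], -1],
    [[0, 0, -0.9], [0, 0, 0], -1],
    [[0, 0, -0.9], [0, 0, 0], -1],
    [[0, 0, -0.9], [0, 0, 0], -1],
    [[0, 0, -0.9], [0, 0, 0], -1],
    [[0, 0, -0.9], [0, 0, 0], -1],
    [[0, 0, -0.9], [0, 0, 0], -1],
    [[0, 0, 0], [0, 0, 0], -1]
  ]
}}

```text
clock: 27.35
position: [0.5101, 0.3836, 0.212]
tool_rot: [3.14, 0.003, -3.072]
force: [0.7, 0.1, -0.2]
grip_width: 0.0854
finger_force: 0.0
```

```bash
python3 - <<'E'
from h import *
f=grab_frame("wrist")
for r in regions_of("scraper","wrist")[:1]:
    P,u,v=cloud(f,r["mask"])
    for lo,hi in [(.078,.095),(.02,.036)]:
        T=P[(P[:,2]>lo)&(P[:,2]<hi)]; print(lo,len(T),rect(T),np.median(T[:,2]).round(4))
f=grab_frame("side"); save(f,"s3.png"); print(bot.observe()["clock"])
E
```

```text
0.078 1750 [510.4 383.3  59.9  20.    3.2] 0.0853
0.02 850 [509.8 383.5  99.6  26.    4.2] 0.0274
27.5
```

View pics/s3.png

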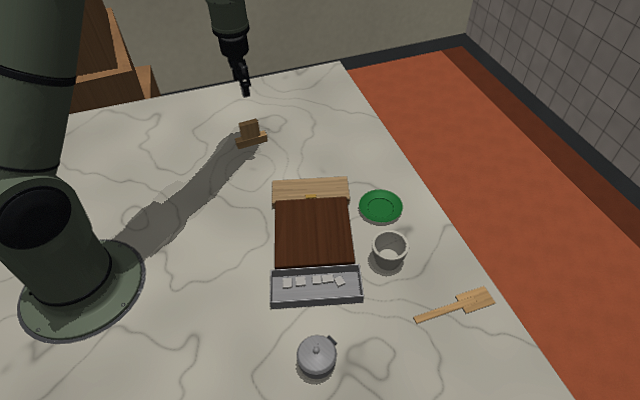

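The board is empty and the five chips are in the tray at about (287-340, 281). The scraper stands at (250,133), within 1 mm of where it started, and the mortar, sugar bowl and saucer haven't moved.

```bash
python3 -c "
from workcell import bot
print(bot.job_done())"
```

```text
the job is handed in; nothing more can be done
None
```

All five chips are in the crumb tray, the scraper stands upright within 1 mm of its original spot, the mortar, sugar bowl and saucer were left alone, and the job was handed in at about 27.5 s.

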